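Snap the lid onto the sewing tub

ROBOT

A 7-joint arm with a two-finger parallel gripper is mounted at the origin on the work surface. World frame = base frame: x ahead of the robot, y to its left, z up, the work surface at z = 0. Lengths are in m, angles in rad, forces in N, time in s.
With the tool pointing down it reaches from about 0.4 to 0.925 m from the base axis. Payload 5.6 kg.
Tool frame: the origin (TCP) lies on the centre line of the jaws, within the pads' length; the fingertips stand 19 mm ahead of it and the grasp point (between the pads) is the TCP; x points along the fingers, z is the direction in which the jaws open and shut, and the axes are right-handed (so a half turn about x gives the same grasp; the last joint's range is limited). The gripper opens to 85 mm and grips with 20 to 120 N. Pads are 22 mm wide; open, the fingers measure 114 mm over their backs; the gripper's body (76 mm by 85 mm) begins 54 mm behind the grasp point. The pads swing forward as they close: fully open they stand 13 mm farther back than shut.
Start: joints at [1.09, 0.468, -0.012, 1.603, 0.006, 1.071, -0.056], TCP at [0.276, -0.589, 0.25] pointing down, gripper open.
Joint ranges: [-2.53, 2.53], [-0.31, 2.02], [-1.57, 1.55], [0.28, 2.44], [-1.29, 4.43], [0.15, 1.84], [-2.92, 2.92]. Speed limits (rad/s): [2.57, 2.57, 3.14, 3.14, 3.14, 3.14, 3.14].

INTERFACE

Orientations are given as a 3x3 rotation matrix whose columns are the frame's x, y, z axes.
In Python, from workcell import ctrl, imaging gives the robot as it stands.
- The arm moves only by the tool step_arm, never from a script. Its argument "steps" is one flat list of numbers, 7 for each row, row after row: the finger opening in cm, from 0 to 8.54, then the shift along the tool's x, y, z in cm, then the turn, a rotation vector about the tool's x, y, z in degrees. In form: [gripper, dx, dy, dz, wx, wy, wz, gripper, dx, dy, dz, wx, wy, wz, ...]. A call has exactly 8 rows; each row is the pose to reach, as a shift and turn from the pose commanded when the call began, along the tool's axes at that moment; what a row does not reach only later rows make up. A row lasts 1/10 s, in which the tool goes at most 50 mm and 8.59 degrees, less where a joint would pass 70% of its speed; a pose out of reach is approached as far as the arm can. A call with a gripper value outside its range is refused whole. The fingers move at their own pace and stop on an object; "force" is the grip in N (left out, the last holds). Time passes only in rows, so rows that repeat a pose let the fingers close, or fill a call up. It gives the time, the measured TCP pose, the force and the opening at its end, in the units of the state.
- ctrl.get_obs(): the state, without advancing time (a new reading comes with each control period).
- imaging.capture(name): name is "side" or "top" or "wrist"; returns (picture, depth): 384x512x3 uint8, red, green, blue; 384x512 float32, m along the optical axis (not along the pixel's ray), 0 where there is no reading.
- imaging.calibration(name): a dict with "fx", "fy", "cx", "cy" (pixels), "world_from_camera" (4x4, takes a point from camera to world coordinates). Camera axes: x right, y down, z forward; pixel columns grow to the right and rows downward; lengths in m; the calibration is good to about 2 mm. A picture is of the moment at which its call begins: read the wrist's pose just before it. calibration takes no time and is no camera call; for the wrist camera it gives the pose at the moment of the call.
- ctrl.hand_in(): hands the job in, once; it reports no verdict.
The state is a dict: "time": time; "joints": joint angles; "dq": joint speeds; "joint_efforts": joint torques, N m; "tcp_pos": TCP position; "eef_rot": TCP orientation; "wrist_force": force on the tool from outside, world axes, zero at the start; "wrist_torque": the same for the moment, N m; "grip_width": finger opening in m.
Only numpy, scipy, OpenCV 4.12 (cv2) and the standard library are available. Lean on these libraries where they do the work, as an engineer would, in place of code of your own. Each camera call takes 0.05 s, during which the arm holds its last target. There are 200 camera calls.

TASK

Two loose knobbed lids lie on the shelf beside the open round sewing tub. Take the larger lid by its knob, set it on the tub without dropping it, press it straight down until it snaps fully home all round, and let go, leaving the tub standing upright on the shelf. Leave the smaller lid and the button dish where they are.

Things in the scene. Friction and masses are not known exactly. Their poses are not given: they have to be found in the camera images.
- tub_mouth (a point): Round white tub with spools inside, loose, 0.5 kg: 102 mm outside, 94 mm inside, 62 mm high. Point: centre of its mouth at rim level, z up. Sprung bumps inside the rim hold the lid: laid on, its knob point is about 37 mm above this point; a straight push down of about 5 to 15 N snaps it home, disc on the rim, knob point 28 mm above this point, and it stays.
- lid_knob (a point): Larger white lid, the one that fits, 50 g: disc 108 mm in diameter, 4 mm thick; below it a tapered plug 22 mm deep (76 mm in diameter at its foot, 86 at the widest) that guides it into the tub. Knob: upright cylinder 26 mm in diameter, 36 mm tall. Point on its axis 24 mm above the disc, 12 mm below the knob top, 50 mm above the shelf; pinch it there from above, any yaw. z up. 
- small_lid_knob (a point): Smaller white lid of another tub, left alone: disc 76 mm in diameter, 4 mm thick, plug 22 mm deep. Knob: upright cylinder 26 mm in diameter, 36 mm tall. Point on its axis 24 mm above the disc, 12 mm below the knob top, 50 mm above the shelf; pinch it there from above, any yaw. z up. 
- dish: White ceramic button dish, a bowl 90 mm in diameter and 30 mm high, beyond the tub and lids; left alone. Origin: centre of its underside. Not tracked: a sewing case (120 x 180 x 51 mm) far left, a steam iron standing 233 mm high far right, a flat black trivet near right.
There are look-alikes about, which are no part of the job. What is shaped like the part that bears lid_knob but pink or red is not meant.

How it is judged:
By the outcome, as a careful person would: the job done as asked, in the order asked, and still so for the second after the job is handed in, with the robot touching nothing.
It also fails if it takes over 42 s, if anything falls off the work surface, if the arm or the gripper's body presses on something with over 40 N, if the wrist force passes 120 N, or if a joint passes its speed limit or range.

## Working session

There is one attempt and no reset: what is moved stays moved. The work goes in short steps, Python scripts to look and compute and a tool call to move; the robot and the scene stay as the last step left them, time stands still between calls to the robot, and variables do not carry over. Pictures are saved under pics/ and viewed, about 8 in all and at most 12, crops included, and the job is handed in when it is done.

Besides the shell and the picture viewer there is one more tool, called after ">>>" by a JSON object that holds its "name" and its "arguments". step_arm: Moves the arm, as the interface text tells. Its arguments: {"type":"object","properties":{"steps":{"type":"array"},"force":{"type":"number"}},"required":["steps"]}

```bash
mkdir -p pics; cat > h.py <<'E'
import numpy as np, cv2
from workcell import ctrl, imaging
def cap(n):
    c=imaging.calibration(n); p,d=imaging.capture(n); 
    np.savez(''+n+'.npz',p=p,d=d,T=c['world_from_camera'],k=[c['fx'],c['fy'],c['cx'],c['cy']]); return p,d
def load(n):
    z=np.load(''+n+'.npz'); return z['p'],z['d'],z['T'],z['k']
def world(n):
    p,d,T,k=load(n); v,u=np.mgrid[:384,:512]
    P=np.stack([(u-k[2])/k[0]*d,(v-k[3])/k[1]*d,d,np.ones_like(d)],-1)
    return p,d,(P@T.T)[...,:3]
def ray(n,u,v,z):
    p,d,T,k=load(n); r=T[:3,:3]@[(u-k[2])/k[0],(v-k[3])/k[1],1]; o=T[:3,3]
    return o+r*(z-o[2])/r[2]
E
python3 - <<'E'
from h import *
o=ctrl.get_obs(); print(o['time'],o['tcp_pos'],np.round(o['eef_rot'],3),o['grip_width'])
a,_=cap('top'); b,_=cap('side')
cv2.imwrite('pics/top.png',a[...,::-1]); cv2.imwrite('pics/side.png',b[...,::-1])
print(imaging.calibration('top'),imaging.calibration('side')['world_from_camera'])
E
```

```text
0.0 [ 0.27529417 -0.58825434  0.24930347] [[-0.001  0.906  0.424]
 [ 0.002  0.424 -0.906]
 [-1.    -0.    -0.002]] 0.08557157694236175
{'fx': 432.63546963212275, 'fy': 432.63546963212275, 'cx': 257.9678101597183, 'cy': 195.98719646325034, 'world_from_camera': array([[-0.01795576, -0.98443264,  0.17484272,  0.38065199],
       [-0.99974183,  0.02011257,  0.01057148, -0.07272601],
       [-0.01392344, -0.17460776, -0.98453962,  1.02971905],
       [ 0.        ,  0.        ,  0.        ,  1.        ]])} [[ 0.67149832 -0.54802725  0.49875459  0.16667863]
 [-0.74088598 -0.50865807  0.43858286 -0.42193853]
 [ 0.01334019 -0.66402794 -0.74758875  0.66287038]
 [ 0.          0.          0.          1.        ]]
```

View pics/top.png

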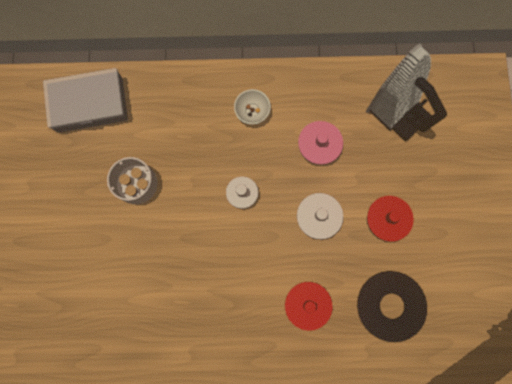

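View pics/side.png

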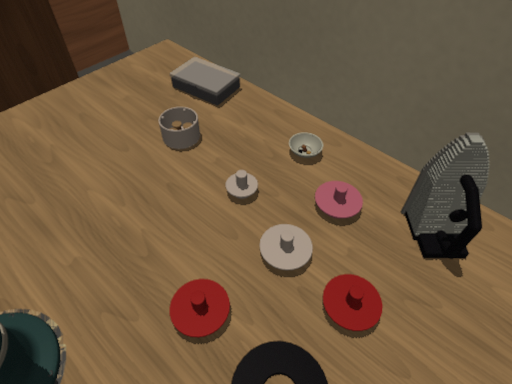

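The top view shows the large white lid at (320,216), with its knob at (321,213), and the tub at (130,180). Possible look-alikes are the small white lid (242,192), pink lid (321,143), red lids (390,218) and (309,305), and dish (252,107). By the description I choose the white lid at (320,216). Next I'll measure it and check a close crop.

```bash
python3 - <<'E'
from h import *
p,d,W=world('top')
hsv=cv2.cvtColor(p,cv2.COLOR_RGB2HSV)
m=((hsv[...,1]<70)&(hsv[...,2]>90)).astype('u1')
for n,(u,v) in dict(lid=(320,216),small=(242,192),tub=(130,180)).items():
    w=np.zeros_like(m); cv2.circle(w,(u,v),34,1,-1)
    cs,_=cv2.findContours(m*w,cv2.RETR_EXTERNAL,cv2.CHAIN_APPROX_NONE)
    c=max(cs,key=cv2.contourArea); e=cv2.fitEllipse(c)
    z={'lid':.026,'small':.026,'tub':.062}[n]
    ctr=ray('top',*e[0],z); print(n,e,ctr,'diam',e[1][1]/432.6*d[v,u])
    R=W[v-30:v+30,u-30:u+30].reshape(-1,3)
    zt={'lid':.062,'small':.062,'tub':.062}[n]
    R=R[(abs(R[:,2]-zt)<.008)]; print('  depth pts',len(R),R.mean(0),np.ptp(R,0), (R.max(0)+R.min(0))/2)
cv2.imwrite('pics/crop.png',cv2.resize(p[150:250,95:375,::-1],None,fx=2.8,fy=2.8,interpolation=cv2.INTER_CUBIC))
E
```

```text
lid ((319.6990661621094, 215.92047119140625), (43.788482666015625, 45.00220489501953), 136.62042236328125) [ 0.50874327 -0.20508387  0.026     ] diam 0.10061057
  depth pts 104 [ 0.51039938 -0.20331915  0.06211396] [0.02452339 0.02335086 0.01313819] [ 0.51032055 -0.20346742  0.06120447]
small ((241.7991180419922, 192.1860809326172), (30.099407196044922, 30.628440856933594), 101.7974624633789) [ 0.56879515 -0.02393618  0.026     ] diam 0.06976033
  depth pts 97 [ 0.56989403 -0.02224138  0.06213585] [0.02344881 0.02309069 0.00915845] [ 0.56976703 -0.02165415  0.06185426]
tub ((129.4152069091797, 178.86514282226562), (41.6839599609375, 43.51659393310547), 66.79362487792969) [0.59849058 0.23229153 0.062     ] diam 0.10501121
  depth pts 355 [0.60103008 0.23572939 0.06091037] [0.10150913 0.10063171 0.01297548] [0.60093224 0.23458281 0.06049352]
```

View pics/crop.png

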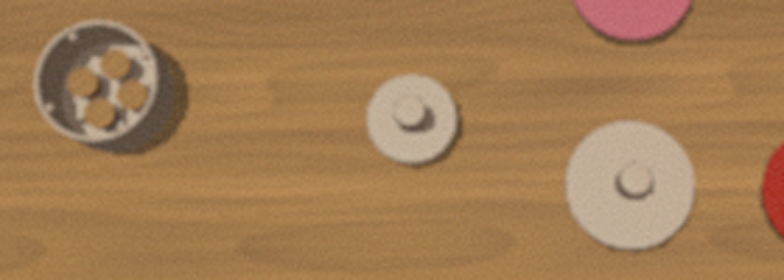

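>>> {"name": "step_arm", "arguments": {"steps": [8.5, 0, 37.5, -25, 0, 0, 0, 8.5, 0, 37.5, -25, 0, 0, 0, 8.5, 0, 37.5, -25, 0, 0, 0, 8.5, 0, 37.5, -25, 0, 0, 0, 8.5, 0, 37.5, -25, 0, 0, 0, 8.5, 0, 37.5, -25, 0, 0, 0, 8.5, 0, 37.5, -25, 0, 0, 0, 8.5, 0, 37.5, -25, 0, 0, 0], "force": 60}}

```text
time: 0.9
tcp_pos: [0.4834, -0.2448, 0.2501]
eef_rot: [[-0.0, 0.906, 0.424], [-0.0, 0.424, -0.906], [-1.0, -0.0, -0.0]]
wrist_force: [0.9, -1.4, -0.4]
grip_width: 0.0849
```

>>> {"name": "step_arm", "arguments": {"steps": [8.5, 2, 5, -3, 0, 0, 0, 8.5, 3, 5, -3, 0, 0, 0, 8.5, 5, 0, 0, 0, 0, 0, 8.5, 5, 0, 0, 0, 0, 0, 8.5, 5, 0, 0, 0, 0, 0, 8.5, 5, 0, 0, 0, 0, 0, 8.5, 5, 0, 0, 0, 0, 0, 8.5, 5, 0, 0, 0, 0, 0]}}

```text
time: 1.7
tcp_pos: [0.4836, -0.246, 0.2007]
eef_rot: [[0.001, 0.905, 0.425], [-0.0, 0.425, -0.905], [-1.0, 0.001, 0.0]]
wrist_force: [0.1, 0.2, -0.5]
grip_width: 0.0849
```

```bash
python3 - <<'E'
from h import *
o=ctrl.get_obs()
p,d=cap('wrist'); cv2.imwrite('pics/w1.png',p[...,::-1])
p,d,W=world('wrist'); print(o['tcp_pos'], imaging.calibration('wrist')['world_from_camera'].round(3).tolist())
hsv=cv2.cvtColor(p,cv2.COLOR_RGB2HSV)
q=(abs(W[...,2]-.062)<.006)&(np.hypot(W[...,0]-.51,W[...,1]+.2035)<.03)&(hsv[...,1]<70)
R=W[q]; print(len(R),R.mean(0),(R.max(0)+R.min(0))/2,np.ptp(R,0))
c=(R.max(0)+R.min(0))/2
print('tool delta',o['eef_rot'].T@(np.r_[c[:2],.0515]-o['tcp_pos'])*100)
E
```

```text
[ 0.48364832 -0.24598199  0.20071899] [[0.424, -0.868, -0.258, 0.549], [-0.906, -0.407, -0.12, -0.215], [-0.001, 0.284, -0.959, 0.324], [0.0, 0.0, 0.0, 1.0]]
578 [ 0.51126129 -0.20496805  0.06186299] [ 0.51089367 -0.20472151  0.06021556] [0.02528886 0.0253216  0.00764015]
tool delta [14.92430454  4.20714746 -2.58369193]
```

View pics/w1.png

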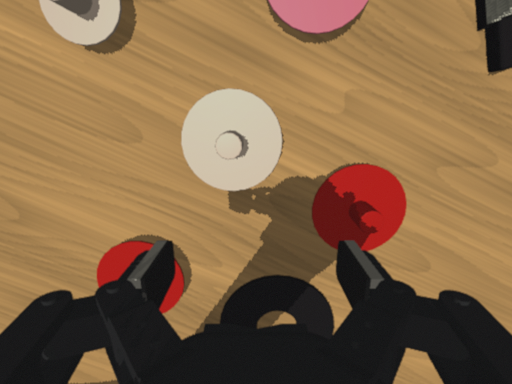

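The wrist view shows the large white lid at (232,140) with its knob at (230,145), and nothing white is nearby except the small lid at (80,20). I'll move over it, descend and grip.

>>> {"name": "step_arm", "arguments": {"steps": [8.5, 0, 4.2, -2.6, 0, 0, 0, 8.5, 4, 4.2, -2.6, 0, 0, 0, 8.5, 8, 4.2, -2.6, 0, 0, 0, 8.5, 11, 4.2, -2.6, 0, 0, 0, 8.5, 13, 4.2, -2.6, 0, 0, 0, 8.5, 14, 4.2, -2.6, 0, 0, 0, 8.5, 14.9, 4.2, -2.6, 0, 0, 0, 8.5, 14.9, 4.2, -2.6, 0, 0, 0]}}

```text
time: 2.55
tcp_pos: [0.5099, -0.2051, 0.0509]
eef_rot: [[-0.001, 0.906, 0.424], [0.0, 0.424, -0.906], [-1.0, -0.0, -0.0]]
wrist_force: [-0.4, 0.5, -0.0]
grip_width: 0.0849
```

>>> {"name": "step_arm", "arguments": {"steps": [2, 0, 0, 0, 0, 0, 0, 2, 0, 0, 0, 0, 0, 0, 2, 0, 0, 0, 0, 0, 0, 2, 0, 0, 0, 0, 0, 0, 2, 0, 0, 0, 0, 0, 0, 2, 0, 0, 0, 0, 0, 0, 2, 0, 0, 0, 0, 0, 0, 2, 0, 0, 0, 0, 0, 0]}}

```text
time: 3.35
tcp_pos: [0.5105, -0.2056, 0.0521]
eef_rot: [[0.001, 0.906, 0.424], [-0.001, 0.424, -0.906], [-1.0, 0.001, 0.001]]
wrist_force: [-1.0, -1.1, 5.4]
grip_width: 0.024
```

>>> {"name": "step_arm", "arguments": {"steps": [2, -0.5, 0, 0, 0, 0, 0, 2, -1.5, 0, 0, 0, 0, 0, 2, -4, 0, 0, 0, 0, 0, 2, -7, 0, 0, 0, 0, 0, 2, -10, 0, 0, 0, 0, 0, 2, -12, 0, 0, 0, 0, 0, 2, -13, 0, 0, 0, 0, 0, 2, -13, 0, 0, 0, 0, 0]}}

```text
time: 4.15
tcp_pos: [0.5106, -0.2056, 0.1828]
eef_rot: [[0.003, 0.906, 0.424], [-0.001, 0.424, -0.906], [-1.0, 0.002, 0.002]]
wrist_force: [-0.0, -0.8, -1.3]
grip_width: 0.0245
```

```bash
python3 - <<'E'
from h import *
o=ctrl.get_obs(); print(o['tcp_pos'],o['grip_width'],o['wrist_force'],o['wrist_torque'])
a,_=cap('side'); w,_=cap('wrist')
s=a[120:320,150:400,::-1]
cv2.imwrite('pics/g.png',np.hstack([cv2.resize(s,(400,320)),cv2.resize(w[...,::-1],(400,320))]))
E
```

```text
[ 0.51058584 -0.2055955   0.18278496] 0.02447879298182995 [-0.00540602 -0.83854333 -1.25773799] [ 0.02621546  0.01210423 -0.00756552]
```

View pics/g.png

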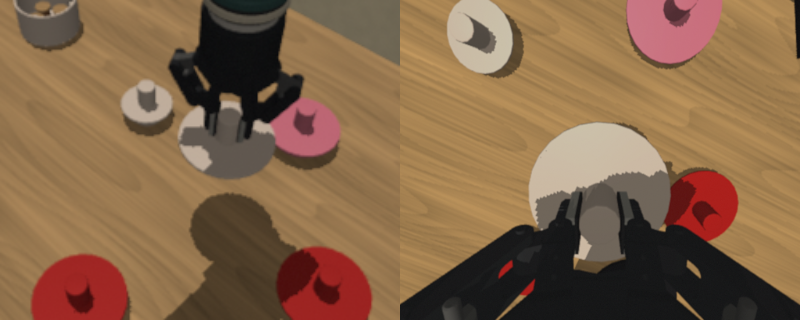

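The side crop shows the lid hanging level from the jaws at (228,140), and the wrist crop shows the knob between the pads at (600,215). I'll carry it to short of the tub and look again.

>>> {"name": "step_arm", "arguments": {"steps": [2, -1, 1, -2.5, 0, 0, 0, 2, -2, 2.5, -6.5, 0, 0, 0, 2, -2, 4.3, -11, 0, 0, 0, 2, -2, 6, -15.5, 0, 0, 0, 2, -2, 7.7, -20, 0, 0, 0, 2, -2, 9.5, -24.5, 0, 0, 0, 2, -2, 11, -28.5, 0, 0, 0, 2, -2, 12, -31, 0, 0, 0]}}

```text
time: 5.05
tcp_pos: [0.4855, 0.1299, 0.1999]
eef_rot: [[-0.003, 0.904, 0.428], [0.001, 0.428, -0.904], [-1.0, -0.002, -0.002]]
wrist_force: [0.8, 0.4, -0.5]
grip_width: 0.0247
```

>>> {"name": "step_arm", "arguments": {"steps": [2, 0, 1, -2.5, 0, 0, 0, 2, 0, 1.9, -4, 0, 0, 0, 2, 0, 1.9, -5, 0, 0, 0, 2, 0, 1.9, -5, 0, 0, 0, 2, 0, 1.9, -5, 0, 0, 0, 2, 0, 1.9, -5, 0, 0, 0, 2, 0, 1.9, -5, 0, 0, 0, 2, 0, 1.9, -5, 0, 0, 0]}}

```text
time: 5.85
tcp_pos: [0.4834, 0.1789, 0.2013]
eef_rot: [[0.0, 0.906, 0.423], [-0.0, 0.423, -0.906], [-1.0, 0.0, 0.0]]
wrist_force: [-0.2, 0.0, -0.1]
grip_width: 0.0242
```

```bash
python3 - <<'E'
from h import *
o=ctrl.get_obs(); t=o['tcp_pos'];Rm=o['eef_rot']
p,d=cap('wrist'); cv2.imwrite('pics/w2.png',p[...,::-1])
p,d,W=world('wrist'); print(t,o['grip_width'],o['wrist_force'])
hsv=cv2.cvtColor(p,cv2.COLOR_RGB2HSV)
q=(d>0)&(abs(W[...,2]-.0615)<.0035)&(np.hypot(W[...,0]-.601,W[...,1]-.2345)<.065)
def circ(X):  # algebraic circle
    A=np.c_[2*X,np.ones(len(X))]; s=np.linalg.lstsq(A,(X**2).sum(1),rcond=None)[0]
    return s[:2],np.sqrt(s[2]+s[:2]@s[:2])
X=W[q]; c,r=circ(X[:,:2]); print('rim',len(X),c,r,(X.max(0)+X.min(0))/2,np.ptp(X,0),np.median(X[:,2]))
# lid disc top points: z about tcp-.024
q2=(d>0)&(abs(W[...,2]-(t[2]-.024))<.006)&(np.hypot(W[...,0]-t[0],W[...,1]-t[1])<.07)&(hsv[...,1]<70)
Y=W[q2]; print('lid pts',len(Y),np.median(Y[:,2]))
# plane fit -> tilt
g=np.linalg.lstsq(np.c_[Y[:,:2]-t[:2],np.ones(len(Y))],Y[:,2],rcond=None)[0]; print('tilt deg',np.degrees(g[:2]),'z@tcp',g[2],'below tcp',t[2]-g[2])
h=cv2.convexHull(Y[:,:2].astype('f4'))[:,0]; cl,rl=circ(h[(h-t[:2])@Rm[:2,1]>.0].astype(float)); print('lid circle',cl,rl,'tcp',t[:2])
print('tool delta rim-tcp cm',Rm.T@(np.r_[c,.062]-t)*100)
E
```

```text
[0.48342391 0.17889891 0.20130961] 0.02424822319876335 [-0.16713292  0.00707305 -0.14999939]
rim 1494 [0.60027989 0.23412334] 0.04801176720738484 [0.59753704 0.23439448 0.06093262] [0.09491797 0.10108649 0.00585615] 0.061498852676864696
lid pts 15849 0.17527644097175166
tilt deg [-0.1806697   0.04606776] z@tcp 0.17535931706569308 below tcp 0.025950290138250592
lid circle [0.48418218 0.17983334] 0.053343509008711765 tcp [0.48342391 0.17889891]
tool delta rim-tcp cm [13.93147247 12.92407077 -0.0686523 ]
```

View pics/w2.png

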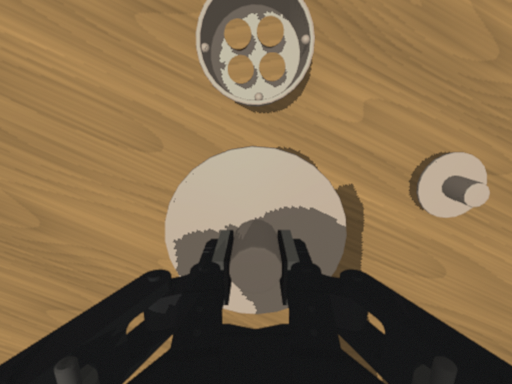

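The wrist view shows the tub at (255,50) with its three bumps, the lid level in the jaws at (255,230), and the small lid clear at (453,185). I'll move over the tub and lower.

>>> {"name": "step_arm", "arguments": {"steps": [2, 0, 2, 0, 0, 0, 0, 2, 0, 5.5, 0, 0, 0, 0, 2, 0, 9.5, 0, 0, 0, 0, 2, 0, 12, 0, 0, 0, 0, 2, 0, 12.9, 0, 0, 0, 0, 2, 1, 12.9, 0, 0, 0, 0, 2, 2.5, 12.9, 0, 0, 0, 0, 2, 4, 12.9, 0, 0, 0, 0]}}

```text
time: 6.7
tcp_pos: [0.5987, 0.2334, 0.1597]
eef_rot: [[-0.001, 0.906, 0.424], [-0.001, 0.424, -0.906], [-1.0, -0.002, 0.0]]
wrist_force: [-0.3, -0.1, -1.5]
grip_width: 0.0245
```

>>> {"name": "step_arm", "arguments": {"steps": [2, 1.5, 0, 0, 0, 0, 0, 2, 3, 0, 0, 0, 0, 0, 2, 4, 0, 0, 0, 0, 0, 2, 4.5, 0, 0, 0, 0, 0, 2, 5, 0, 0, 0, 0, 0, 2, 5.2, 0, 0, 0, 0, 0, 2, 5.4, 0, 0, 0, 0, 0, 2, 5.4, 0, 0, 0, 0, 0], "force": 80}}

```text
time: 7.5
tcp_pos: [0.6002, 0.2344, 0.1074]
eef_rot: [[0.0, 0.906, 0.424], [0.0, 0.424, -0.906], [-1.0, 0.0, 0.0]]
wrist_force: [1.0, -0.6, -0.8]
grip_width: 0.0238
```

>>> {"name": "step_arm", "arguments": {"steps": [2, 0.2, 0, 0, 0, 0, 0, 2, 0.35, 0, 0, 0, 0, 0, 2, 0.5, 0, 0, 0, 0, 0, 2, 0.6, 0, 0, 0, 0, 0, 2, 0.7, 0, 0, 0, 0, 0, 2, 0.75, 0, 0, 0, 0, 0, 2, 0.8, 0, 0, 0, 0, 0, 2, 0.8, 0, 0, 0, 0, 0]}}

```text
time: 8.3
tcp_pos: [0.601, 0.2347, 0.1006]
eef_rot: [[0.002, 0.906, 0.424], [0.001, 0.424, -0.906], [-1.0, 0.002, 0.0]]
wrist_force: [-0.6, -1.1, 5.8]
grip_width: 0.0242
```

>>> {"name": "step_arm", "arguments": {"steps": [2, 0.1, 0, 0, 0, 0, 0, 2, 0.2, 0, 0, 0, 0, 0, 2, 0.3, 0, 0, 0, 0, 0, 2, 0.4, 0, 0, 0, 0, 0, 2, 0.5, 0, 0, 0, 0, 0, 2, 0.55, 0, 0, 0, 0, 0, 2, 0.55, 0, 0, 0, 0, 0, 2, 0.55, 0, 0, 0, 0, 0]}}

```text
time: 9.1
tcp_pos: [0.5998, 0.2341, 0.093]
eef_rot: [[-0.001, 0.906, 0.424], [-0.0, 0.424, -0.906], [-1.0, -0.001, -0.0]]
wrist_force: [1.8, -0.2, -2.1]
grip_width: 0.0237
```

>>> {"name": "step_arm", "arguments": {"steps": [2, 0.1, 0, 0, 0, 0, 0, 2, 0.15, 0, 0, 0, 0, 0, 2, 0.2, 0, 0, 0, 0, 0, 2, 0.25, 0, 0, 0, 0, 0, 2, 0.3, 0, 0, 0, 0, 0, 2, 0.35, 0, 0, 0, 0, 0, 2, 0.4, 0, 0, 0, 0, 0, 2, 0.4, 0, 0, 0, 0, 0]}}

```text
time: 9.9
tcp_pos: [0.5998, 0.2341, 0.0921]
eef_rot: [[-0.0, 0.906, 0.424], [-0.001, 0.424, -0.906], [-1.0, -0.001, 0.001]]
wrist_force: [-5.9, -3.7, 15.9]
grip_width: 0.0243
```

It's firm at z = 0.092 under 16 N, which is the expected home height. I'll relieve the load, open and rise clear.

>>> {"name": "step_arm", "arguments": {"steps": [2, -0.15, 0, 0, 0, 0, 0, 2, -0.3, 0, 0, 0, 0, 0, 6, -0.3, 0, 0, 0, 0, 0, 6, -0.3, 0, 0, 0, 0, 0, 6, -0.3, 0, 0, 0, 0, 0, 6, -0.3, 0, 0, 0, 0, 0, 6, -0.3, 0, 0, 0, 0, 0, 6, -0.3, 0, 0, 0, 0, 0]}}

```text
time: 10.7
tcp_pos: [0.6001, 0.2344, 0.0928]
eef_rot: [[0.0, 0.906, 0.424], [0.0, 0.424, -0.906], [-1.0, 0.0, 0.0]]
wrist_force: [-0.3, 0.2, 0.9]
grip_width: 0.06
```

>>> {"name": "step_arm", "arguments": {"steps": [6, -1, 0, 0, 0, 0, 0, 6, -3, 0, 0, 0, 0, 0, 6, -6, 0, 0, 0, 0, 0, 6, -9, 0, 0, 0, 0, 0, 6, -12, -3, 0, 0, 0, 0, 6, -12, -7, 0, 0, 0, 0, 6, -12, -10, 0, 0, 0, 0, 6, -12, -10, 0, 0, 0, 0]}}

```text
time: 11.5
tcp_pos: [0.5065, 0.1903, 0.2138]
eef_rot: [[-0.001, 0.906, 0.424], [-0.002, 0.424, -0.906], [-1.0, -0.002, 0.002]]
wrist_force: [0.4, 0.5, 0.2]
grip_width: 0.0601
```

```bash
python3 - <<'E'
from h import *
o=ctrl.get_obs(); t=o['tcp_pos']; print(o['time'],t,o['wrist_force'])
w,_=cap('wrist'); s,_=cap('side'); cap('top')
cv2.imwrite('pics/f.png',np.hstack([cv2.resize(s[80:200,120:270,::-1],(400,320)),cv2.resize(w[...,::-1],(400,320))]))
for n in('wrist','side','top'):
    p,d,W=world(n); hsv=cv2.cvtColor(p,cv2.COLOR_RGB2HSV)
    r=np.hypot(W[...,0]-.6005,W[...,1]-.2343)
    q=(d>0)&(hsv[...,1]<70)&(r<.05)&(r>.02)&(abs(W[...,2]-.068)<.012); Y=W[q]
    k=W[(d>0)&(r<.011)&(W[...,2]>.095)&(W[...,2]<.13)]
    g=np.linalg.lstsq(np.c_[Y[:,:2]-[.6005,.2343],np.ones(len(Y))],Y[:,2],rcond=None)[0]
    print(n,len(Y),'tilt deg',np.degrees(g[:2]),'disc z',g[2],'knob top z',np.percentile(k[:,2],[50,90]) if len(k) else None)
E
```

```text
11.5 [0.50651309 0.19034838 0.21375867] [0.3864789  0.46478504 0.20763844]
wrist 8657 tilt deg [-0.09485732  0.03888797] disc z 0.06586497901761605 knob top z [0.10192038 0.1027597 ]
side 569 tilt deg [0.20761713 1.14188536] disc z 0.06582437488251332 knob top z [0.10132599 0.10278793]
top 581 tilt deg [ 0.19067508 -0.32653375] disc z 0.06663398944554316 knob top z [0.10274792 0.10485632]
```

View pics/f.png

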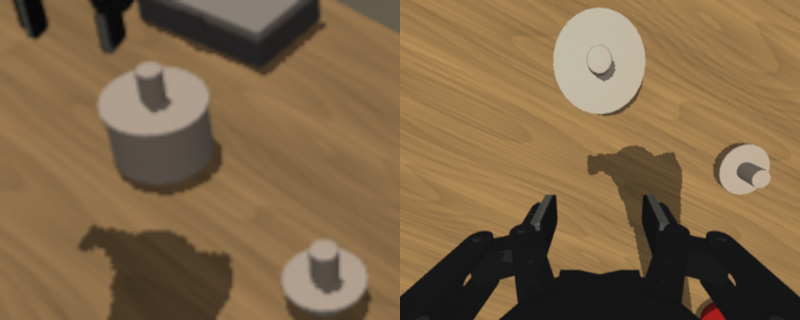

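The lid sits level on the upright tub (side crop (155,110), wrist crop (600,60)). The disc top is at 0.066 and the knob top at 0.102, which match the home position. The small lid hasn't moved, so I'm handing in.

```bash
python3 -c "
from workcell import ctrl; print(ctrl.hand_in())"
```

```text
the job is handed in; nothing more can be done
None
```

The larger white lid is snapped home on the tub, and I handed the job in at about 11.7 s. I gripped it by the knob, carried it over and pushed it straight down. It stopped firmly under about 16 N, then I let go and backed clear.

**Last checks:**
- **Seating:** after release, the wrist camera put the disc top at 66 mm and the knob top at 102 mm. Both match the fully home position.
- **Level:** tilt was about 0.1° in the wrist view and 0.3° in the top view. The side view gave 1.1°, which disagrees; it has few points and I took it as depth noise.
- **Surroundings:** the tub looked upright. The small lid looked unmoved, and the dish was never approached; I didn't re-measure either one.
- **Grip:** the knob sat about 2 mm lower in the jaws than planned, and I allowed for that when placing it.

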